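# Clear the charging dock and dock the tablet

### The job

The tablet has to go on its charging dock, but a hard earphone case has been left lying under the dock's sliding ledge. Clear the case away first: set it down the right way up in the open desk tray. Then take the tablet out of the sorter, stand it centred on the ledge, leaning back against the backrest with its screen outwards, and press it gently down, without ramming it, until the stiff ledge is fully home; let go and leave everything else on the desk where it is.

Things in the scene. Friction and masses are not known exactly. Their poses are not given: they have to be found in the camera images.
- dock: Aluminium charging dock, fixed. Origin on the desk below the foot line of its backrest; x points to its front (where the user sits, away from the robot), y along its width, z up. Base plate 175 x 130 mm, 10 mm thick, from x = -75 to +100 mm, with a 5 mm high rubber strip at x = 92 to 97 mm.
- backrest_foot (a point): Foot of the backrest's front face, at (0, 0, 10) mm in the dock's frame. The flat backrest (100 mm wide, 8 mm thick) leans back 30 degrees from vertical: it runs 145 mm from here along its slope direction (-0.5, 0, 0.866) in the dock's frame; its front face looks along (0.866, 0, 0.5). A thin strut stands behind it.
- ledge (a joint): Height (m) of the sliding ledge above its home stop, measured along the backrest's slope; 0 = fully home, 0.024 = fully up; it starts 0.014 to 0.022 up. It slides stiffly (about 9 N of friction, so the tablet's weight does not move it) and stays where it is left; at home it meets a hard stop. The case lies in its way.
- ledge_top (a point): Middle of the upper face of the grey ledge, 12 mm in front of the backrest; moves with the ledge. At home it lies 30 mm up the slope from the backrest's foot. The ledge is 110 mm wide, 8 mm thick, square to the backrest and 24 mm deep between the backrest and its front lip; the lip is 4 mm thick and rises 10 mm above the ledge's upper face.
- tablet: Black tablet, 180 mm tall (z), 125 mm wide (y), 10 mm thick (x), about 0.3 kg; origin at the centre of its lower edge, z up its height, x out of the screen. It starts upright, loosely, in a slot of the sorter; it can be gripped across its thickness at its upper edge.
- tablet_foot (a point): Centre of the tablet's lower edge (the tablet's origin).
- case: Hard black earphone case, a rounded box 80 (x) x 44 (y) x 34 (z) mm, about 0.08 kg, origin at the centre of its underside, z up. It lies on the dock's base plate with one end under the ledge; its other end sticks out to the dock's front and can be gripped from above across the 44 mm.
- tray: Shallow open grey desk tray, fixed, 170 (x) x 190 (y) mm outside, 20 mm high, walls and floor 5 mm thick; origin at the centre of its underside. It changes sides with the sorter.
- sorter: Low dark steel sorter, fixed, base 120 (x) x 150 (y) mm, 6 mm thick, origin at the centre of its underside. It has two slots, 14 mm wide, between upright plates 130 mm wide (y) and 60 mm high above the base: the tablet's slot centred at x = +30 mm, a notebook's at x = -30 mm. The slots are open at the top and ends.
- notebook: Bystander: notebook 110 x 100 x 11 mm standing in the sorter's other slot; origin at the centre of its lower edge.
- mug: Bystander: white mug, 76 mm across, 90 mm high, origin at the centre of its underside.
- bottle: Bystander: clear water bottle, 66 mm across, 190 mm high, origin at the centre of its underside.
- tape: Bystander: roll of tape lying flat, 84 mm across, 18 mm high, origin at the centre of its underside.
- calculator: Bystander: pocket calculator 120 x 70 x 14 mm, origin at the centre of its underside.
- eraser: Bystander: eraser 24 x 55 x 14 mm, origin at the centre of its underside.
- note_block: Bystander: block of white notes 75 x 75 x 30 mm, origin at the centre of its underside.
- mouse: Bystander: black computer mouse about 66 x 62 x 34 mm, origin on its underside.

How it is judged:
By the outcome, as a careful person would: the job done as asked, in the order asked, and still so for the second after the job is handed in, with the robot touching nothing.
It also fails if it takes over 61 s, if anything falls off the work surface, if the arm or the gripper's body presses on something with over 40 N, if the wrist force passes 120 N, or if a joint passes its speed limit or range.

### The arm

A 6-joint arm with a two-finger parallel gripper is mounted at the origin on the work surface. World frame = base frame: x ahead of the robot, y to its left, z up, the work surface at z = 0. Lengths are in mm, angles in rad, forces in N, time in s.
With the tool pointing down it reaches from about 300 to 825 mm from the base axis. Payload 5.4 kg.
Tool frame: the origin (TCP) lies at the very end of the fingers, on their centre line; the grasp point (between the pads) lies 19 mm behind it; z points along the fingers, y is the direction in which the jaws open and shut (so a half turn about z gives the same grasp; the last joint's range is limited). The gripper opens to 92 mm and grips with 3 to 60 N. Pads are 20 mm wide; open, the fingers measure 128 mm over their backs; the gripper's body (75 mm by 189 mm) begins 69 mm behind the grasp point.
Start: joints at [0.944, 0.158, 1.597, -0, 1.386, -0.21], TCP at [232.788, 525.752, 214.601] pointing down, gripper open.
Joint ranges: [-2.91, 2.91], [-0.94, 2.29], [0.18, 2.7], [-1.29, 4.43], [0.17, 2.64], [-3, 3]. Speed limits (rad/s): [2.57, 2.57, 3.14, 3.14, 3.14, 3.14].

### API

Orientations are given as a unit quaternion [w, x, y, z].
In Python, from cell import env gives the robot as it stands.
- The arm moves only by the tool play_rows, never from a script. Its argument "rows" is one flat list of numbers, 7 for each row, row after row: the finger opening in cm, from 0 to 9.19, then the shift along the tool's x, y, z in cm, then the turn, a rotation vector about the tool's x, y, z in rad. A call has 1 to 5 rows; each row shifts and turns the pose as measured when the row begins, along the tool's axes as they then stand; what a row does not reach is not made up. A row lasts 1/8 s, in which the tool goes at most 62.5 mm and 10.7 degrees, less where a joint would pass 70% of its speed; a pose out of reach is approached as far as the arm can. A call is refused whole if a number of a shift passes 6.25 or a number of a turn 0.188, either way. A call with a gripper value outside its range is refused whole. The fingers move at their own pace and stop on an object; "grip_force" is the grip in N (left out, the last holds). Time passes only in rows, so rows that do not move let the fingers close. It gives the time, the measured TCP pose, the force and the opening at its end, in the units of the state.
- env.get_obs(): the state, without advancing time (a new reading comes with each control period).
- env.camera(name): name is "scene" or "top" or "wrist"; returns a dict with "frame" (420x560x3 uint8, red, green, blue), "intrinsics" (3x3 intrinsics, pixels), "rvec" (rotation vector, rad) and "tvec" (3), from world to camera coordinates, as OpenCV has them; the wrist camera has in their place "hand_eye" (4x4, takes a point from camera to tool coordinates, whose origin is the TCP and whose axes are the flange's). Camera axes: x right, y down, z forward; pixel columns grow to the right and rows downward; lengths in mm; the calibration is good to about 2 mm. A picture is of the moment at which its call begins: read the wrist's pose just before it. There is no depth.
- env.close_job(): hands the job in, once; it reports no verdict.
Trained networks look in a picture, given as the dict that the camera call returned (one of the last four; its "shot" number tells which), for a name from the list of things; names that differ only in an ending like _2 or _b are one class to them, and where a whole thing is asked for, a point or a joint stands for the part that bears it (a point fixed in the world has none). Each returns a list of dicts, best first, with "conf" (0 to 1); they miss things now and then, are a little off and sometimes report something else, mostly with a low value. They report only what shows in the picture. A call takes as long as a camera call.
- env.spot_in(picture, target): "pixel" ([row, column] in pixels, amid what is visible of it).
- env.pinpoint(picture, target): "pixel" ([row, column] in pixels: a listed point, or the origin of a listed thing).
The state is a dict: "clock": time; "q": joint angles; "dq": joint speeds; "effort": joint torques, N m; "eef_pos": TCP position; "tool_rot": TCP orientation; "force": force on the tool from outside, world axes, zero at the start; "wrist_torque": the same for the moment, N m; "width": finger opening in mm.
Only numpy, scipy, OpenCV 4.12 (cv2) and the standard library are available. Lean on these libraries where they do the work, as an engineer would, in place of code of your own. Each camera call takes 0.05 s, during which the arm holds its last target.

## Working session

There is one attempt and no reset: what is moved stays moved. The work goes in short steps, Python scripts to look and compute and a tool call to move; the robot and the scene stay as the last step left them, time stands still between calls to the robot, and variables do not carry over. Pictures are saved under pics/ and viewed, and the job is handed in when it is done.

Besides the shell and the picture viewer there is one more tool, called after ">>>" as name(argument=value, ...) on one line, values as JSON. play_rows: Moves the arm, as the interface text tells. Its arguments: {"type":"object","properties":{"rows":{"type":"array","items":{"type":"number"}},"grip_force":{"type":"number"}},"required":["rows"]}

```bash
ls -la; mkdir -p pics; cat > h.py <<'E'
import numpy as np, cv2
from scipy.spatial.transform import Rotation as R
from cell import env
def shot(name,fn=None):
    o=env.get_obs(); p=env.camera(name)
    if fn: cv2.imwrite('pics/'+fn,p['frame'][:,:,::-1])
    return o,p
def Rt(o): 
    q=o['tool_rot']; return R.from_quat([q[1],q[2],q[3],q[0]]).as_matrix()
def cam(o,p):
    K=np.array(p['intrinsics'])
    if 'rvec' in p:
        Rm=cv2.Rodrigues(np.array(p['rvec'],float))[0]; t=np.array(p['tvec'],float).ravel()
        return K,Rm,t
    H=np.array(p['hand_eye']); T=np.eye(4);T[:3,:3]=Rt(o);T[:3,3]=o['eef_pos']
    M=np.linalg.inv(T@H); return K,M[:3,:3],M[:3,3]
def ray(c,px):
    K,Rm,t=c; d=Rm.T@np.linalg.solve(K,[px[1],px[0],1.]); return -Rm.T@t,d/np.linalg.norm(d)
def atz(c,px,z):
    o,d=ray(c,px); return o+d*(z-o[2])/d[2]
def proj(c,P):
    K,Rm,t=c; P=np.atleast_2d(P); q=(Rm@P.T).T+t; q=(K@q.T).T; return q[:,:2]/q[:,2:]
E
python3 - <<'E'
from h import *
o,p=shot('top','top0.png'); o2,p2=shot('scene','scene0.png')
print(o)
for nm,oo,pp in(('top',o,p),('scene',o2,p2)):
  c=cam(oo,pp); print(nm,-c[1].T@c[2])
  for t in ['dock','backrest_foot','ledge_top','tablet','case','tray','sorter','notebook']:
    r=env.pinpoint(pp,t)[:2]
    for a in r: print(t,a['conf'],a['pixel'],atz(c,a['pixel'],0).round(0))
E
```

```text
total 12
drwxr-xr-x  3 agent agent 4096 Dec  7 16:42 .
drwxr-xr-x 23 root  root  4096 Dec  7 16:42 ..
drwxr-xr-x  2 agent agent 4096 Dec  7 16:42 pics
{'clock': 0.0, 'q': array([ 9.43892555e-01,  1.59071405e-01,  1.59822623e+00,  2.99364245e-05,
        1.38618135e+00, -2.10100596e-01]), 'dq': array([ 0.00048893,  0.00027281, -0.00035037,  0.00104681, -0.00055418,
        0.00051373]), 'effort': array([-1.09033226e-03, -3.85567296e+01, -3.22105050e+01,  6.99595059e-02,
        3.80503235e-02, -1.07150443e-04]), 'eef_pos': array([232.420781  , 525.25377471, 213.60936605]), 'tool_rot': array([-3.96737710e-04,  2.06898948e-01,  9.78361863e-01, -8.55792319e-04]), 'force': array([-0.00722986, -0.0321522 , -0.49268942]), 'wrist_torque': array([ 0.01865531,  0.01349736, -0.00465913]), 'width': 91.83003542815415}
top [ 427.46733871  -26.19494515 1179.49500248]
dock 0.31 [180.7, 435.3] [ 701. -373.    0.]
backrest_foot 0.65 [222.9, 288.4] [600. -35.   0.]
ledge_top 0.56 [224.2, 294.5] [597. -49.   0.]
tablet 0.8 [231.1, 422.9] [ 583. -340.    0.]
case 0.58 [202.6, 289.4] [647. -37.   0.]
tray 0.93 [271.1, 125.6] [487. 333.   0.]
sorter 0.58 [248.9, 420.5] [ 543. -333.    0.]
notebook 0.59 [259.2, 420.2] [ 520. -332.    0.]
scene [1296.78266524  556.07163726  770.45257674]
dock 0.71 [227.1, 254.9] [603. -44.   0.]
backrest_foot 0.74 [219.8, 256.7] [580. -58.   0.]
ledge_top 0.7 [202.1, 259.9] [525. -95.   0.]
tablet 0.88 [173.8, 170.8] [ 582. -344.    0.]
tablet 0.25 [202.5, 261.4] [524. -92.   0.]
case 0.69 [233.0, 240.4] [639. -55.   0.]
case 0.35 [171.9, 172.2] [ 573. -347.    0.]
tray 0.76 [279.0, 436.9] [488. 343.   0.]
tray 0.7 [223.7, 254.2] [595. -53.   0.]
sorter 0.8 [171.8, 185.4] [ 551. -322.    0.]
sorter 0.65 [344.0, 383.7] [699. 342.   0.]
notebook 0.92 [167.0, 191.3] [ 526. -327.    0.]
notebook 0.63 [342.0, 385.8] [693. 342.   0.]
```

View pics/top0.png

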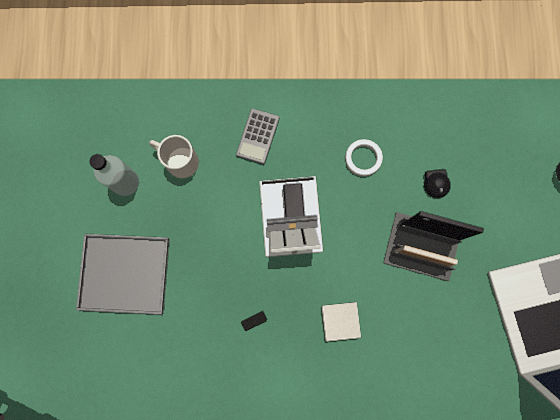

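View pics/scene0.png

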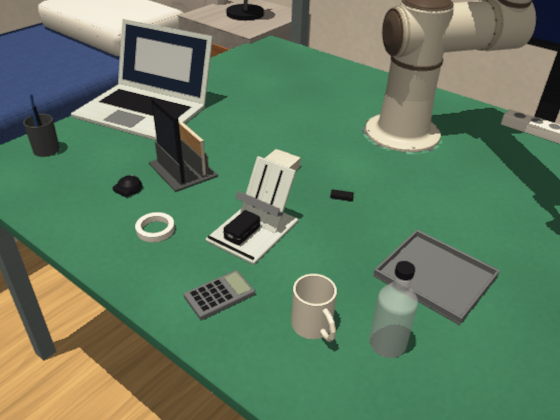

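```bash
python3 - <<'E'
import cv2,numpy as np
a=cv2.imread('pics/top0.png');b=cv2.imread('pics/scene0.png')
x=cv2.resize(a[165:270,245:345],None,fx=5.5,fy=5.5,interpolation=cv2.INTER_CUBIC)
y=cv2.resize(a[200:290,375:490],None,fx=5,fy=5,interpolation=cv2.INTER_CUBIC)
cv2.imwrite('pics/c1.png',x);cv2.imwrite('pics/c2.png',y)
cv2.imwrite('pics/c3.png',cv2.resize(b[90:270,130:320],None,fx=3.3,fy=3.3,interpolation=cv2.INTER_CUBIC)[:600])
E
```

```text
(no output)
```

View pics/c1.png

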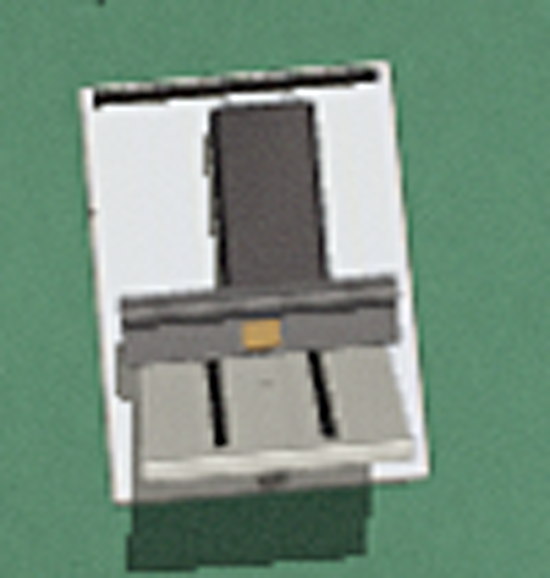

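View pics/c2.png

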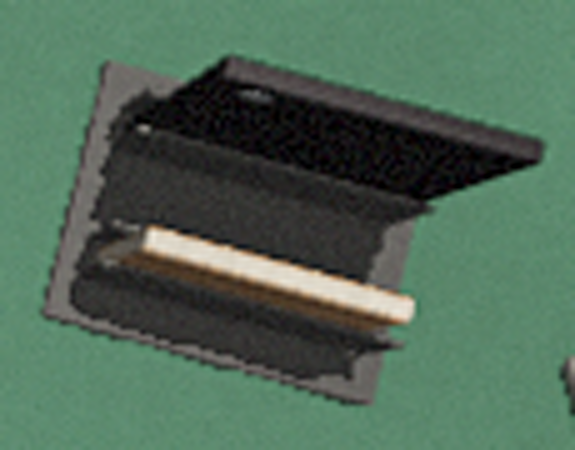

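View pics/c3.png

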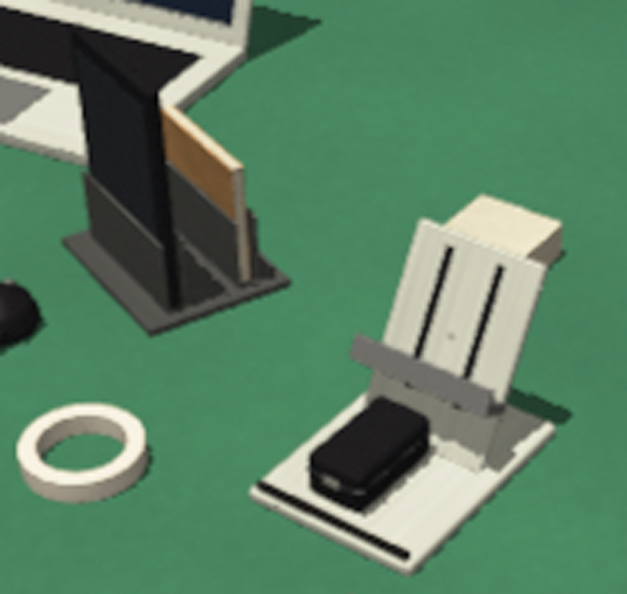

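```bash
cat > fit.py <<'E'
from h import *
from scipy.optimize import least_squares
E
python3 - <<'E'
from fit import *
o,p=shot('top'); c=cam(o,p)
P=lambda pts,s,ox,oy:[np.array([y/s+oy,x/s+ox]) for x,y in pts]
def fit(px,model,z):
    W=np.array([atz(c,q,z)[:2] for q in px]); M=np.array(model,float)
    mc=M.mean(0);wc=W.mean(0); A=((M-mc)[:,0]@(W-wc)[:,0]+(M-mc)[:,1]@(W-wc)[:,1]); B=((M-mc)[:,0]@(W-wc)[:,1]-(M-mc)[:,1]@(W-wc)[:,0])
    th=np.arctan2(B,A); Rr=np.array([[np.cos(th),-np.sin(th)],[np.sin(th),np.cos(th)]]); t=wc-Rr@mc
    return t.round(1),round(np.degrees(th),2),(W-(M@Rr.T+t)).round(1).tolist()
print('dock',fit(P([(82,90),(388,62),(428,475),(115,500)],5.5,245,165),[(100,65),(100,-65),(-75,-65),(-75,65)],10))
print('sorter',fit(P([(105,62),(45,315),(368,403)],5,375,200),[(60,75),(-60,75),(-60,-75)],6))
for q in P([(212,105),(312,100),(328,280),(220,283),(262,102)],5.5,245,165): print('case',atz(c,q,44).round(1))
for z in (180,186):
  for q in P([(228,58),(543,142),(535,162),(222,74)],5,375,200): print('tab',atz(c,q,z).round(1))
E
```

```text
dock (array([602.5, -42. ]), np.float64(5.28), [[-1.5, -1.1], [-0.9, 0.8], [0.8, 1.1], [1.6, -0.8]])
sorter (array([ 548.6, -335.9]), np.float64(-14.93), [[-0.9, -0.3], [0.1, -1.3], [0.9, 1.6]])
case [680.9 -23.5  44. ]
case [683.2 -63.9  44. ]
case [609.5 -70.4  44. ]
case [608.  -27.2  44. ]
case [682.2 -43.7  44. ]
tab [ 597.5 -289.   180. ]
tab [ 565.6 -408.1  180. ]
tab [ 557.8 -404.7  180. ]
tab [ 591.3 -286.5  180. ]
tab [ 596.5 -287.4  186. ]
tab [ 564.8 -405.8  186. ]
tab [ 557.1 -402.4  186. ]
tab [ 590.3 -284.9  186. ]
```

```bash
cat > mv.py <<'E'
from h import *
def down(yaw): # tool z down, tool y at yaw deg in world
    y=np.radians(yaw); Y=np.array([np.cos(y),np.sin(y),0]); Z=np.array([0,0,-1.]); return np.stack([np.cross(Y,Z),Y,Z],1)
def plan(pos,Rm,op,step=60.,rstep=9.,maxrows=5,minrows=1):
    o=env.get_obs(); p0=np.array(o['eef_pos']); R0=Rt(o)
    d=np.array(pos)-p0; rv=R.from_matrix(R0.T@Rm).as_rotvec()
    n=max(minrows,int(np.ceil(max(np.linalg.norm(d)/step,np.degrees(np.linalg.norm(rv))/rstep,1e-3))))
    out=[]
    for i in range(min(n,maxrows)):
        Rc=R0@R.from_rotvec(rv*i/n).as_matrix()
        s=Rc.T@d/n/10
        out+= [op]+[round(float(v),2) for v in s]+[round(float(v),3) for v in rv/n]
    print('t',round(o['clock'],2),'pos',p0.round(1),'width',round(o['width'],1),'F',np.array(o['force']).round(1),'dist',d.round(1),'rot',rv.round(3),'n',n); print(out)
E
python3 -c "
from mv import *
plan([655,-45,200],down(95.),9.19)"
```

```text
t 0.95 pos [232.8 525.8 214.6] width 91.8 F [-0.5  0.1 -0.4] dist [ 422.2 -570.8  -14.6] rot [ 0.     0.    -0.504] n 12
[9.19, -5.14, -2.93, 0.12, 0.0, 0.0, -0.042, 9.19, -5.02, -3.14, 0.12, 0.0, 0.0, -0.042, 9.19, -4.88, -3.35, 0.12, 0.0, 0.0, -0.042, 9.19, -4.73, -3.55, 0.12, 0.0, 0.0, -0.042, 9.19, -4.58, -3.74, 0.12, 0.0, 0.0, -0.042]
```

>>> play_rows(rows=[9.19,-5.14,-2.93,0.12,0,0,-0.042,9.19,-5.02,-3.14,0.12,0,0,-0.042,9.19,-4.88,-3.35,0.12,0,0,-0.042,9.19,-4.73,-3.55,0.12,0,0,-0.042,9.19,-4.58,-3.74,0.12,0,0,-0.042])

```text
clock: 1.58
eef_pos: [412.8, 285.3, 209.1]
tool_rot: [0.001, 0.096, 0.995, 0.001]
force: [0.7, 0.7, -1.0]
width: 92.0
```

```bash
python3 -c "
from mv import *
plan([655,-45,200],down(95.),9.19)"
```

```text
t 1.57 pos [412.8 285.3 209.1] width 92.0 F [ 0.7  0.7 -1. ] dist [ 242.2 -330.3   -9.1] rot [ 0.003  0.003 -0.279] n 7
[9.19, -4.29, -3.97, 0.13, 0.0, 0.0, -0.04, 9.19, -4.13, -4.14, 0.13, 0.0, 0.0, -0.04, 9.19, -3.97, -4.3, 0.13, 0.0, 0.0, -0.04, 9.19, -3.79, -4.46, 0.13, 0.0, 0.0, -0.04, 9.19, -3.61, -4.6, 0.13, 0.0, 0.0, -0.04]
```

>>> play_rows(rows=[9.19,-4.29,-3.97,0.13,0,0,-0.04,9.19,-4.13,-4.14,0.13,0,0,-0.04,9.19,-3.97,-4.3,0.13,0,0,-0.04,9.19,-3.79,-4.46,0.13,0,0,-0.04,9.19,-3.61,-4.6,0.13,0,0,-0.04])

```text
clock: 2.2
eef_pos: [591.7, 41.3, 203.8]
tool_rot: [0.003, -0.007, 1.0, 0.002]
force: [0.6, 0.1, 0.4]
width: 91.7
```

```bash
python3 -c "
from mv import *
plan([655,-45,200],down(95.),9.19)"
```

```text
t 2.2 pos [591.7  41.3 203.8] width 91.7 F [0.6 0.1 0.4] dist [ 63.3 -86.3  -3.8] rot [ 0.003  0.007 -0.073] n 2
[9.19, -3.1, -4.36, 0.2, 0.002, 0.003, -0.036, 9.19, -2.94, -4.47, 0.19, 0.002, 0.003, -0.036]
```

>>> play_rows(rows=[9.19,-3.1,-4.36,0.2,0.002,0.003,-0.036,9.19,-2.94,-4.47,0.19,0.002,0.003,-0.036,9.19,0,0,0,0,0,0])

```text
clock: 2.58
eef_pos: [658.1, -52.1, 198.9]
tool_rot: [0.0, -0.042, 0.999, -0.001]
force: [-0.7, 0.8, 0.4]
width: 91.5
```

```bash
python3 -c "
from mv import *
o,p=shot('wrist','w1.png'); c=cam(o,p); print(o['eef_pos'],-c[1].T@c[2])
for t,z in(('case',10),('backrest_foot',10),('dock',0),('ledge_top',60)):
  for r in env.pinpoint(p,t)[:2]: print(t,r,atz(c,r['pixel'],z).round(1))
"
```

```text
[658.05021087 -52.08093164 198.94957575] [572.6925361  -59.99258912 369.0652221 ]
case {'pixel': [296.7, 339.8], 'conf': 0.73} [794.5  33.1  10. ]
case {'pixel': [164.6, 287.0], 'conf': 0.65} [638.9 -45.2  10. ]
dock {'pixel': [129.5, 294.9], 'conf': 0.63} [602.4 -39.8   0. ]
ledge_top {'pixel': [119.8, 294.1], 'conf': 0.69} [589.3 -44.6  60. ]
ledge_top {'pixel': [16.3, 7.0], 'conf': 0.29} [ 527.  -285.3   60. ]
```

View pics/w1.png

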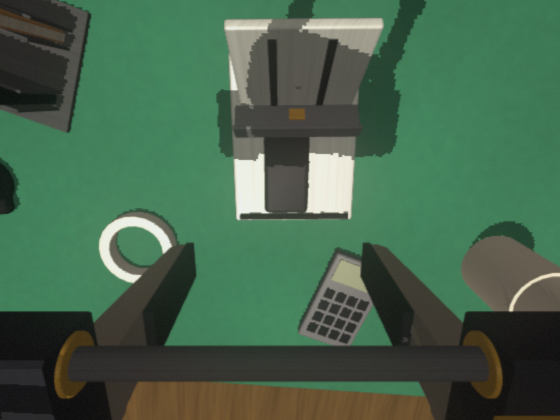

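```bash
python3 - <<'E'
from mv import *
o,p=shot('wrist'); c=cam(o,p)
def mk(th): 
    return np.array([[np.cos(th),-np.sin(th),0],[np.sin(th),np.cos(th),0],[0,0,1]])
im=p['frame'][:,:,::-1].copy()
D=np.array([602.5,-42,0]); Rd=mk(np.radians(5.3))
pts=[(100,65,10),(100,-65,10),(-75,65,10),(-75,-65,10)]
for s,n,y in ((145,0,50),(145,0,-50),(0,0,0)): pts.append((-.5*s+.866*n,y,10+.866*s+.5*n))
for h in (14,18,22):
  for y in (55,-55): s=40+h;n=28; pts.append((-.5*s+.866*n,y,10+.866*s+.5*n))
q=proj(c,(Rd@np.array(pts).T).T+D)
big=cv2.resize(im[0:240,200:400],None,fx=2.5,fy=2.5,interpolation=cv2.INTER_CUBIC)
for x,y in q: cv2.circle(big,(int((x-200+.5)*2.5),int((y+.5)*2.5)),3,(0,0,255),1)
C=np.array([641,-45.5,10]);Rc=mk(np.radians(4))
for x,y in proj(c,(Rc@np.array([(sx*40,sy*22,z) for sx in(-1,1) for sy in(-1,1) for z in(0,34)]).T).T+C): cv2.circle(big,(int((x-200+.5)*2.5),int((y+.5)*2.5)),3,(255,0,0),1)
cv2.imwrite('pics/w1o.png',big)
E
```

```text
(no output)
```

View pics/w1o.png

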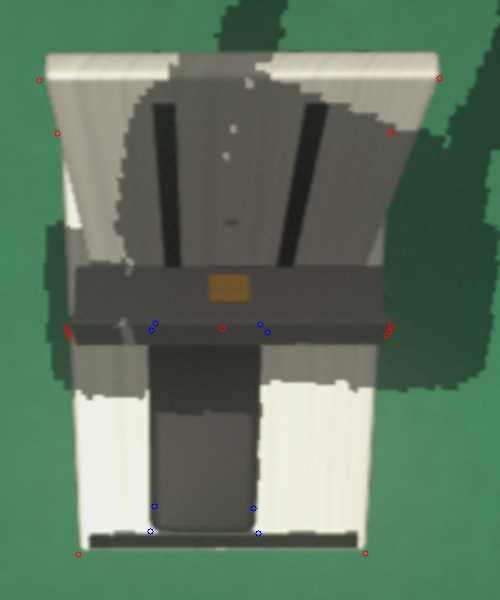

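```bash
python3 -c "
from mv import *
plan([650,-45,17],down(94.),9.19,step=40)"
```

```text
t 2.88 pos [656.7 -47.4 200.6] width 91.7 F [-1.1 -0.2 -0.5] dist [  -6.7    2.4 -183.6] rot [-0.001  0.002  0.02 ] n 5
[9.19, 0.14, 0.06, 3.67, -0.0, 0.0, 0.004, 9.19, 0.13, 0.06, 3.67, -0.0, 0.0, 0.004, 9.19, 0.13, 0.06, 3.67, -0.0, 0.0, 0.004, 9.19, 0.13, 0.06, 3.67, -0.0, 0.0, 0.004, 9.19, 0.13, 0.06, 3.67, -0.0, 0.0, 0.004]
```

>>> play_rows(rows=[9.19,0.14,0.06,3.67,0,0,0.004,9.19,0.13,0.06,3.67,0,0,0.004,9.19,0.13,0.06,3.67,0,0,0.004,9.19,0.13,0.06,3.67,0,0,0.004])

```text
clock: 3.38
eef_pos: [654.6, -41.9, 57.0]
tool_rot: [0.007, -0.039, 0.999, -0.002]
force: [0.0, -0.1, 0.2]
width: 92.0
```

```bash
python3 -c "
from mv import *
plan([650,-45,15.5],down(94.),9.19,minrows=2)"
```

```text
t 3.38 pos [654.6 -41.9  57. ] width 92.0 F [ 0.  -0.1  0.2] dist [ -4.6  -3.1 -41.5] rot [-0.004  0.014  0.009] n 2
[9.19, 0.27, -0.13, 2.07, -0.002, 0.007, 0.004, 9.19, 0.25, -0.13, 2.07, -0.002, 0.007, 0.004]
```

>>> play_rows(rows=[9.19,0.27,-0.13,2.0,-0.002,0.007,0.004,9.19,0.25,-0.13,1.9,-0.002,0.007,0.004,9.19,0,0,0,0,0,0])

```text
clock: 3.75
eef_pos: [647.7, -42.9, 14.9]
tool_rot: [-0.002, -0.036, 0.999, 0.0]
force: [1.5, 0.0, -0.1]
width: 92.4
```

```bash
python3 -c "
from mv import *
plan([650,-45,15.5],down(94.),9.19)
o,p=shot('wrist','w2.png')"
```

```text
t 3.75 pos [647.7 -42.9  14.9] width 92.4 F [ 1.5  0.  -0.1] dist [ 2.3 -2.1  0.6] rot [ 0.001 -0.005  0.002] n 1
[9.19, -0.22, -0.22, -0.06, 0.001, -0.005, 0.002]
```

View pics/w2.png

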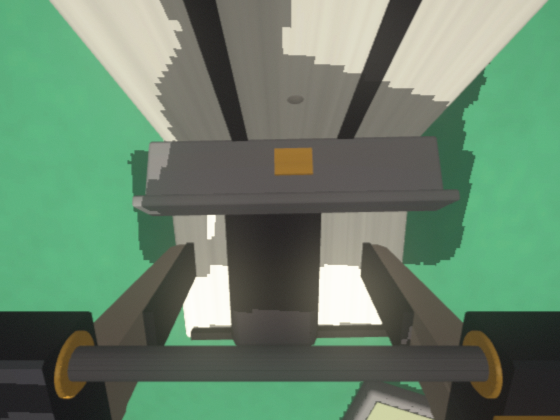

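>>> play_rows(rows=[6.0,0,-0.15,0,0,0,0,4.0,0,0,0,0,0,0,3.5,0,0,0,0,0,0,3.5,0,0,0,0,0,0], grip_force=20)

```text
clock: 4.3
eef_pos: [652.1, -45.7, 20.5]
tool_rot: [0.002, -0.036, 0.999, -0.001]
force: [-0.6, -0.3, 0.0]
width: 54.2
```

```bash
python3 -c "
from mv import *
plan([675,-45,23],down(94.),3.5)"
```

```text
t 4.3 pos [652.1 -45.7  20.5] width 54.2 F [-0.6 -0.3  0. ] dist [22.9  0.7  2.5] rot [-0.002  0.005  0.002] n 1
[3.5, -2.29, -0.1, -0.24, -0.002, 0.005, 0.002]
```

>>> play_rows(rows=[3.5,0,0,0.45,0,0,0,3.5,0,0,0,0,0,0,3.5,0,0,0,0,0,0])

```text
clock: 4.68
eef_pos: [652.8, -45.8, 16.3]
tool_rot: [0.003, -0.036, 0.999, -0.001]
force: [-0.8, -0.1, 2.3]
width: 44.0
```

>>> play_rows(rows=[3.5,-0.5,0,-0.6,0,0,0,3.5,-1.5,-0.05,-0.2,0,0,0,3.5,-2.0,-0.1,0,0,0,0])

```text
clock: 5.05
eef_pos: [692.0, -43.9, 23.8]
tool_rot: [0.001, -0.036, 0.999, -0.001]
force: [-0.0, -0.7, -1.4]
width: 44.0
```

```bash
python3 -c "
from mv import *
plan([700,-45,90],down(94.),3.5)
o,p=shot('scene','s1.png')"
```

```text
t 5.05 pos [692.  -43.9  23.8] width 44.0 F [-0.  -0.7 -1.4] dist [ 8.  -1.1 66.2] rot [-0.001  0.002  0.002] n 2
[3.5, -0.4, -0.09, -3.31, -0.001, 0.001, 0.001, 3.5, -0.4, -0.08, -3.31, -0.001, 0.001, 0.001]
```

View pics/s1.png

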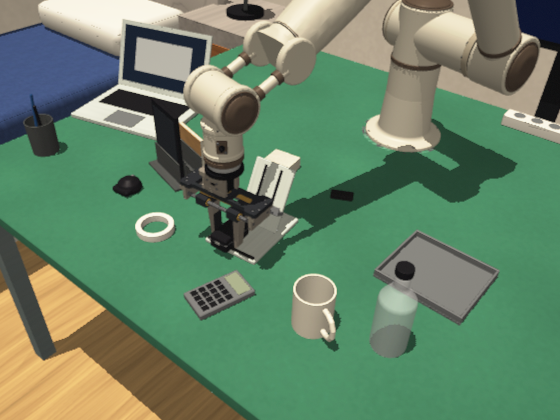

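>>> play_rows(rows=[3.5,-0.4,0,-4,0,0,0,3.5,0.4,1,-5,0,0,0,3.5,1,3,-4,0,0,0])

```text
clock: 5.48
eef_pos: [678.1, -5.1, 151.7]
tool_rot: [-0.002, -0.035, 0.999, 0.0]
force: [-0.0, 0.8, -0.9]
width: 43.8
```

```bash
python3 -c "
from mv import *
plan([496,333,150],down(92.),3.5,step=55)"
```

```text
t 5.47 pos [678.1  -5.1 151.7] width 43.8 F [-0.   0.8 -0.9] dist [-182.1  338.1   -1.7] rot [ 0.001 -0.005  0.034] n 7
[3.5, 2.26, 5.0, 0.04, 0.0, -0.001, 0.005, 3.5, 2.29, 4.99, 0.04, 0.0, -0.001, 0.005, 3.5, 2.31, 4.98, 0.04, 0.0, -0.001, 0.005, 3.5, 2.33, 4.97, 0.03, 0.0, -0.001, 0.005, 3.5, 2.36, 4.95, 0.03, 0.0, -0.001, 0.005]
```

>>> play_rows(rows=[3.5,2.26,5.0,0.04,0,0,0.005,3.5,2.29,4.99,0.04,0,0,0.005,3.5,2.31,4.98,0.04,0,0,0.005,3.5,2.33,4.97,0.03,0,0,0.005,3.5,2.36,4.95,0.03,0,0,0.005])

```text
clock: 6.1
eef_pos: [547.3, 241.5, 155.5]
tool_rot: [0.003, -0.02, 1.0, -0.0]
force: [0.5, 0.9, -0.5]
width: 43.8
```

```bash
python3 -c "
from mv import *
plan([496,333,60],down(92.),3.5,step=50)
o,p=shot('top','t1.png');c=cam(o,p)
print(env.pinpoint(p,'tray'),[atz(c,q,20).round(0) for q in((235,86),(237,168),(313,163),(311,79))])"
```

```text
t 6.1 pos [547.3 241.5 155.5] width 43.8 F [ 0.5  0.9 -0.5] dist [-51.3  91.5 -95.5] rot [-0.     0.005  0.005] n 3
[3.5, 1.61, 3.12, 3.17, -0.0, 0.002, 0.002, 3.5, 1.6, 3.11, 3.18, -0.0, 0.002, 0.002, 3.5, 1.6, 3.11, 3.18, -0.0, 0.002, 0.002]
[{'pixel': [272.6, 123.1], 'conf': 0.63}] [array([567., 421.,  20.]), array([563., 235.,  20.]), array([396., 239.,  20.]), array([398., 425.,  20.])]
```

View pics/t1.png

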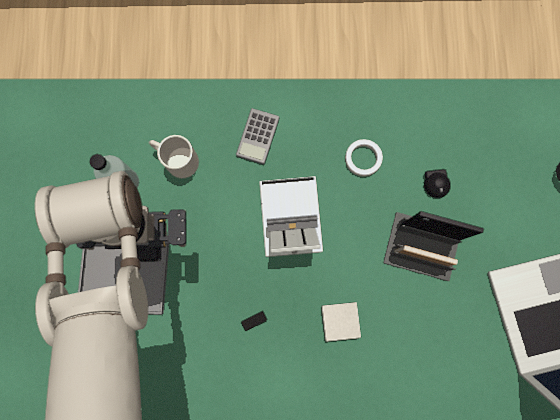

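>>> play_rows(rows=[3.5,1.9,3.0,2.5,0,0.002,0.002,3.5,1.9,3.0,3,0,0.002,0.002,3.5,1.8,2.8,3,0,0.002,0.002])

```text
clock: 6.58
eef_pos: [488.6, 330.7, 71.7]
tool_rot: [0.003, -0.019, 1.0, 0.001]
force: [-0.2, -0.3, -0.9]
width: 43.9
```

```bash
python3 -c "
from mv import *
plan([490,330,15],down(92.),3.5,step=25)"
```

```text
t 6.58 pos [488.6 330.7  71.7] width 43.9 F [-0.2 -0.3 -0.9] dist [  1.4  -0.7 -56.7] rot [0.002 0.006 0.002] n 3
[3.5, -0.03, -0.03, 1.89, 0.001, 0.002, 0.001, 3.5, -0.04, -0.03, 1.89, 0.001, 0.002, 0.001, 3.5, -0.04, -0.03, 1.89, 0.001, 0.002, 0.001]
```

>>> play_rows(rows=[3.5,0,0,1.8,0,0.002,0,3.5,0,0,1.8,0,0.002,0,3.5,0,0,1.6,0,0,0,3.5,0,0,0,0,0,0])

```text
clock: 7.08
eef_pos: [488.4, 328.6, 15.1]
tool_rot: [-0.001, -0.019, 1.0, -0.0]
force: [0.9, 0.6, -1.3]
width: 44.1
```

>>> play_rows(rows=[3.5,0,0,0.3,0,0,0,3.5,0,0,0.1,0,0,0])

```text
clock: 7.32
eef_pos: [490.3, 328.4, 12.4]
tool_rot: [0.0, -0.018, 1.0, 0.0]
force: [0.6, -0.3, -0.7]
width: 44.1
```

>>> play_rows(rows=[3.5,0,0,0.1,0,0,0,5.5,0,0,0,0,0,0,6,0,0,0,0,0,0,6.5,0,0,0,0,0,0])

```text
clock: 7.82
eef_pos: [491.8, 329.0, 13.2]
tool_rot: [0.002, -0.018, 1.0, 0.001]
force: [0.8, -0.7, -0.1]
width: 64.9
```

>>> play_rows(rows=[6.5,0,0,-3,0,0,0,6.5,0,0,-5,0,0,0,6.5,0,0,-5,0,0,0])

```text
clock: 8.2
eef_pos: [487.7, 327.4, 141.4]
tool_rot: [-0.003, -0.018, 1.0, -0.001]
force: [0.3, 0.9, -0.1]
width: 65.4
```

```bash
python3 -c "
from mv import *
o,p=shot('wrist','w3.png')
plan([575,-344,240],down(-15.),6,step=58)
"
```

```text
t 8.25 pos [491.8 329.3 149.6] width 65.0 F [3.4 3.1 4.3] dist [  83.2 -673.3   90.4] rot [0.007 0.002 1.869] n 12
[6, -0.49, -5.63, -0.76, 0.001, 0.0, 0.156, 6, -1.36, -5.49, -0.76, 0.001, 0.0, 0.156, 6, -2.19, -5.21, -0.76, 0.001, 0.0, 0.156, 6, -2.98, -4.81, -0.75, 0.001, 0.0, 0.156, 6, -3.69, -4.29, -0.75, 0.001, 0.0, 0.156]
```

View pics/w3.png

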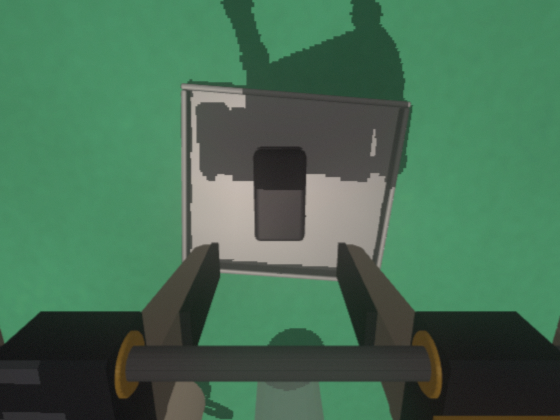

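The case lies upright in the tray (pixels 255–305, rows 148–240), clear of the walls. Next is the tablet.

>>> play_rows(rows=[6,-0.49,-5.63,-0.76,0,0,0.156,6,-1.36,-5.49,-0.76,0,0,0.156,6,-2.19,-5.21,-0.76,0,0,0.156,6,-2.98,-4.81,-0.75,0,0,0.156,6,-3.69,-4.29,-0.75,0,0,0.156])

```text
clock: 8.88
eef_pos: [526.5, 44.7, 191.1]
tool_rot: [0.006, 0.371, 0.929, 0.005]
force: [0.5, -0.8, 0.4]
width: 60.2
```

```bash
python3 -c "
from mv import *
plan([575,-344,240],down(-15.),6,step=58)
"
```

```text
t 8.88 pos [526.5  44.7 191.1] width 60.2 F [ 0.5 -0.8  0.4] dist [  48.5 -388.7   48.9] rot [ 0.016 -0.     1.073] n 7
[6, -4.33, -3.54, -0.71, 0.002, -0.0, 0.153, 6, -4.82, -2.84, -0.7, 0.002, -0.0, 0.153, 6, -5.2, -2.07, -0.7, 0.002, -0.0, 0.153, 6, -5.45, -1.25, -0.7, 0.002, -0.0, 0.153, 6, -5.58, -0.41, -0.69, 0.002, -0.0, 0.153]
```

>>> play_rows(rows=[6,-4.33,-3.54,-0.71,0.002,0,0.153,6,-4.82,-2.84,-0.7,0.002,0,0.153,6,-5.2,-2.07,-0.7,0.002,0,0.153,6,-5.45,-1.25,-0.7,0.002,0,0.153,6,-5.58,-0.41,-0.69,0.002,0,0.153])

```text
clock: 9.5
eef_pos: [558.3, -242.7, 227.7]
tool_rot: [0.003, 0.7, 0.714, 0.003]
force: [0.4, 0.1, -0.1]
width: 59.8
```

```bash
python3 -c "
from mv import *
plan([575,-344,240],down(-15.),6,step=58)
o,p=shot('wrist','w4.png')
"
```

```text
t 9.5 pos [ 558.3 -242.7  227.7] width 59.8 F [ 0.4  0.1 -0.1] dist [  16.7 -101.3   12.3] rot [ 0.009 -0.001  0.281] n 2
[6, -5.08, 0.74, -0.61, 0.004, -0.0, 0.141, 6, -4.93, 1.44, -0.61, 0.004, -0.0, 0.141]
```

View pics/w4.png

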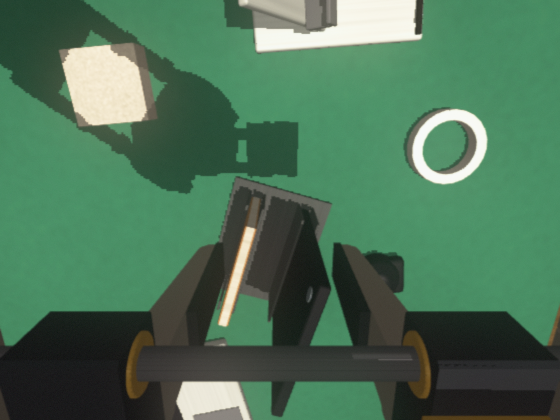

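```bash
cat > ov.py <<'E'
from mv import *
def mk(th): 
    th=np.radians(th); return np.array([[np.cos(th),-np.sin(th),0],[np.sin(th),np.cos(th),0],[0,0,1]])
def box(T,Rm,sx,sy,sz,origin='foot'):
    P=[];
    for x in (-.5,.5):
        for y in(-.5,.5):
            for z in (0,1): P.append(T+Rm@np.array([x*sx,y*sy,z*sz]))
    return np.array(P)
E_=[(0,1),(2,3),(4,5),(6,7),(0,2),(1,3),(4,6),(5,7),(0,4),(1,5),(2,6),(3,7)]
def draw(im,c,P,col,s=1,off=(0,0)):
    q=proj(c,P)
    for a,b in E_:
        f=lambda v:(int((v[0]-off[0]+.5)*s),int((v[1]-off[1]+.5)*s))
        cv2.line(im,f(q[a]),f(q[b]),col,1)
E
python3 - <<'E'
from ov import *
o,p=shot('wrist'); c=cam(o,p); print(o['eef_pos'],-c[1].T@c[2], proj(c,(-c[1].T@c[2])*[1,1,0]))
im=cv2.resize(p['frame'][170:420,180:430,::-1],None,fx=2.4,fy=2.4,interpolation=cv2.INTER_CUBIC)
S=np.array([548.6,-335.9,0]);Rs=mk(-15)
T=S+Rs@[30,0,6]
im2=im.copy()
draw(im2,c,box(T,Rs,10,125,180),(0,0,255),2.4,(180,170))
draw(im2,c,box(S,Rs,120,150,6),(255,0,0),2.4,(180,170))
im=np.clip(im.astype(float)*2,0,255).astype(np.uint8)
cv2.imwrite('pics/w4o.png',im2);cv2.imwrite('pics/w4b.png',im)
E
```

```text
[ 558.34254253 -250.0020729   228.52729273] [ 554.87640049 -165.29616217  398.13158385] [[274.32382995  96.43856461]]
```

View pics/w4o.png

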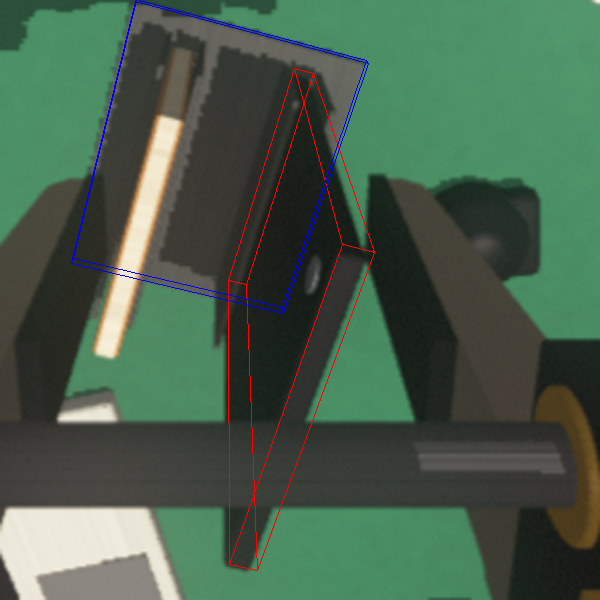

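View pics/w4b.png

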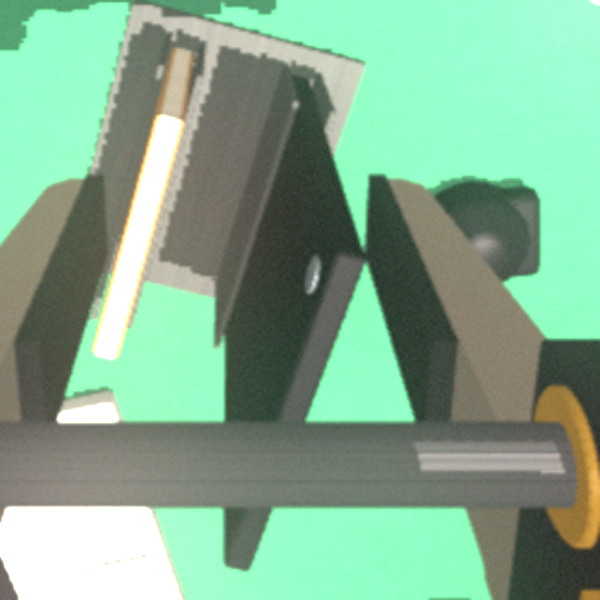

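```bash
python3 -c "
from mv import *
plan([577,-345.5,235],down(-15.),6,step=58)
"
```

```text
t 9.6 pos [ 558.3 -246.4  228. ] width 60.1 F [-0.6  0.8 -0.8] dist [ 18.7 -99.1   7. ] rot [0.01  0.002 0.279] n 2
[6, -4.97, 0.85, -0.32, 0.005, 0.001, 0.139, 6, -4.81, 1.53, -0.34, 0.005, 0.001, 0.139]
```

>>> play_rows(rows=[6,-4.9,0.85,-0.32,0.005,0,0.139,6,-4.7,1.5,-0.34,0.005,0,0.139,6,0,0,0,0,0,0])

```text
clock: 9.98
eef_pos: [576.7, -344.4, 233.2]
tool_rot: [-0.001, 0.795, 0.607, -0.001]
force: [-0.4, 0.8, 0.0]
width: 60.1
```

```bash
python3 -c "
from mv import *
plan([577,-345.5,170],down(-15.),6,step=35)
"
```

```text
t 9.97 pos [ 576.7 -344.4  233.2] width 60.1 F [-0.4  0.8  0. ] dist [  0.3  -1.1 -63.2] rot [-0.002 -0.    -0.005] n 2
[6, -0.05, 0.04, 3.16, -0.001, -0.0, -0.002, 6, -0.05, 0.03, 3.16, -0.001, -0.0, -0.002]
```

>>> play_rows(rows=[6,-0.05,0.04,3.2,0,0,-0.002,6,-0.05,0.03,3.2,0,0,-0.002,6,0,0,1.4,0,0,0,6,0,0,0,0,0,0])

```text
clock: 10.48
eef_pos: [578.1, -340.4, 154.0]
tool_rot: [-0.001, 0.791, 0.612, 0.0]
force: [-0.8, 0.5, -0.7]
width: 59.9
```

```bash
python3 -c "
from mv import *
plan([577,-345.5,152],down(-15.),6,step=35)
o,p=shot('wrist','w5.png')
"
```

```text
t 10.47 pos [ 578.1 -340.4  154. ] width 59.9 F [-0.8  0.5 -0.7] dist [-1.1 -5.1 -2. ] rot [-0.001 -0.002  0.009] n 1
[6, -0.52, 0.02, 0.2, -0.001, -0.002, 0.009]
```

View pics/w5.png

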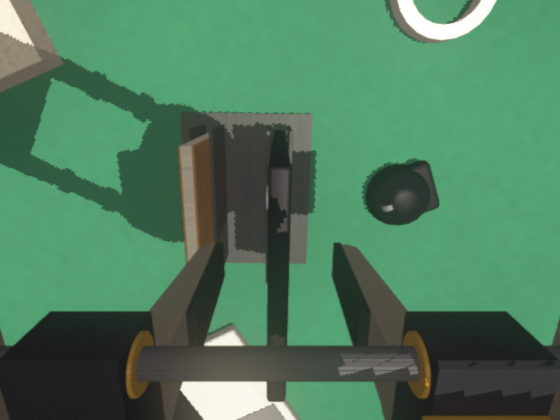

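>>> play_rows(rows=[4,-0.45,0,0.2,0,0,0.005,2,0,0,0,0,0,0,0.5,0,0,0,0,0,0,0.5,0,0,0,0,0,0], grip_force=35)

```text
clock: 11.02
eef_pos: [579.0, -346.5, 157.1]
tool_rot: [0.003, 0.792, 0.61, 0.001]
force: [-0.2, 0.2, -0.2]
width: 22.7
```

>>> play_rows(rows=[0.5,0,0,0,0,0,0,0.5,0,0,0,0,0,0,0.5,0,0,0,0,0,0])

```text
clock: 11.4
eef_pos: [578.3, -346.4, 157.3]
tool_rot: [0.002, 0.792, 0.61, 0.001]
force: [-0.2, 0.3, -0.2]
width: 9.5
```

>>> play_rows(rows=[0.5,0,0,-1,0,0,0,0.5,0,0,-2.5,0,0,0,0.5,0,0,-3,0,0,0,0.5,0,0,-3,0,0,0,0.5,0,0,-2,0,0,0])

```text
clock: 12.02
eef_pos: [577.3, -344.8, 272.4]
tool_rot: [-0.001, 0.792, 0.611, 0.001]
force: [0.7, 0.8, -2.8]
width: 9.8
```

```bash
python3 -c "
from mv import *
o,p=shot('wrist','w6.png'); print(o['eef_pos'],o['width'],o['force'],o['q'])
o,p=shot('scene','s6.png')
"
```

```text
[ 577.34912609 -344.75961249  272.36167101] 9.787583224380258 [ 0.72802768  0.83885429 -2.76419504] [-0.71848467  0.38328142  1.21366311  0.00186511  1.54571765 -0.46123742]
```

View pics/w6.png

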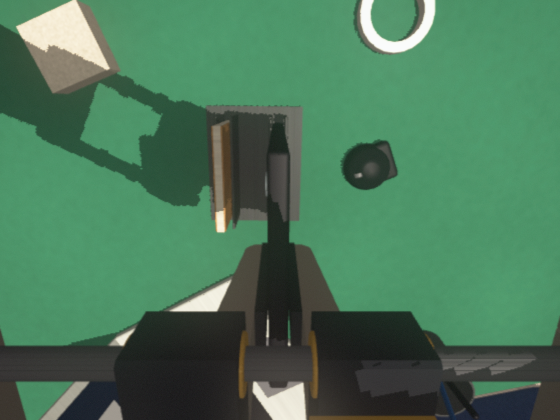

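View pics/s6.png

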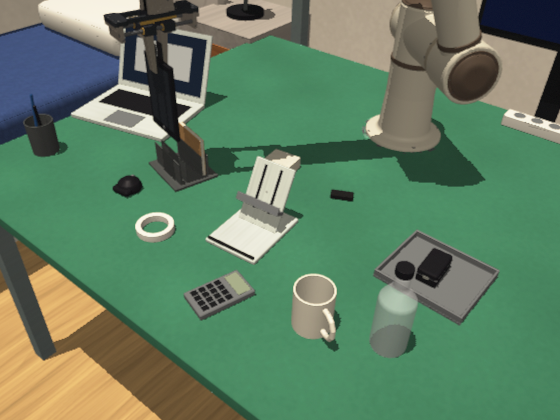

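```bash
python3 - <<'E'
from ov import *
def tabbox(o,zt,dy=0,tilt=0):
    Rm=Rt(o); Rb=np.stack([Rm[:,1],Rm[:,0],-Rm[:,2]],1)@R.from_euler('x',tilt,degrees=True).as_matrix()
    T=np.array(o['eef_pos'])+Rm[:,0]*dy-Rb[:,2]*zt
    return box(T,Rb,10,125,180)
o,p=shot('wrist'); c=cam(o,p)
im=cv2.resize(p['frame'][100:420,180:400,::-1],None,fx=1.85,fy=1.85,interpolation=cv2.INTER_CUBIC)
im=np.clip(im.astype(float)*3,0,255).astype(np.uint8); im2=im.copy()
draw(im2,c,tabbox(o,151),(0,0,255),1.85,(180,100))
o,p=shot('scene'); c=cam(o,p)
s=p['frame'][50:210,110:250,::-1]
s=cv2.resize(s,None,fx=3.7,fy=3.7,interpolation=cv2.INTER_CUBIC);s=np.clip(s.astype(float)*2,0,255).astype(np.uint8);s2=s.copy();draw(s2,c,tabbox(o,151),(0,0,255),3.7,(110,50))
cv2.imwrite('pics/o6.png',np.hstack([im,im2])); cv2.imwrite('pics/o6s.png',s2)
E
```

```text
(no output)
```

View pics/o6.png

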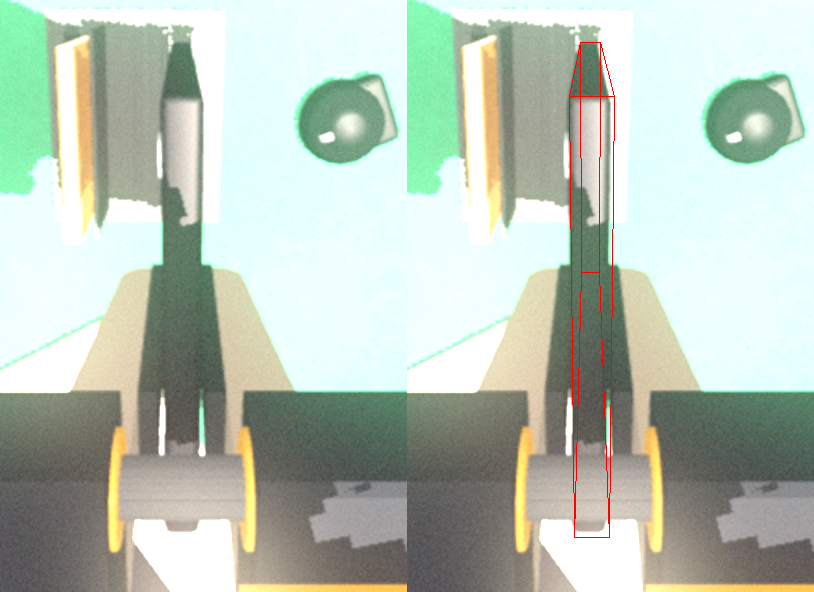

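View pics/o6s.png

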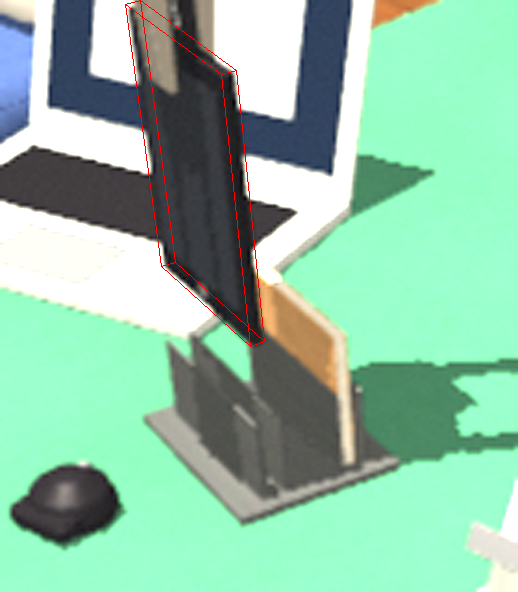

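```bash
cat > dk.py <<'E'
from ov import *
D=np.array([602.,-41.2,0]); YAW=5.3; ZT=151.; DY=0.
Rd=mk(YAW); u=np.array([-.5,0,.8660254]); nv=np.array([.8660254,0,.5])
Rtool=Rd@np.stack([[0,1,0],nv,-u],1)
def tcp(s,n,y=0): return D+Rd@(np.array([0,y-DY,10.])+(s+ZT)*u+n*nv)
def where():
    o=env.get_obs(); l=Rd.T@(np.array(o['eef_pos'])-D)-[0,0,10]
    F=Rd.T@np.array(o['force'])
    print('s %.1f n %.1f y %.1f'%(l@u-ZT,l@nv,l[1]+DY),'F u %.1f n %.1f y %.1f'%(F@u,F@nv,F[1]),'rot err',R.from_matrix(Rt(o).T@Rtool).as_rotvec().round(3),'t',round(o['clock'],2),'w',round(o['width'],1))
E
python3 - <<'E'
from dk import *
print(tcp(100,60))
plan(tcp(105,60),Rtool,0.5,step=45)
E
```

```text
[528.77592318 -47.99279223 257.3723754 ]
t 12.22 pos [ 576.9 -344.5  270. ] width 9.6 F [ 0.3 -1.  -2.8] dist [-50.6 296.2  -8.3] rot [-0.52   0.088 -0.343] n 7
[0.5, 3.91, -1.78, 0.13, -0.074, 0.013, -0.049, 0.5, 3.99, -1.59, 0.06, -0.074, 0.013, -0.049, 0.5, 4.06, -1.4, -0.0, -0.074, 0.013, -0.049, 0.5, 4.13, -1.19, -0.05, -0.074, 0.013, -0.049, 0.5, 4.18, -0.98, -0.07, -0.074, 0.013, -0.049]
```

>>> play_rows(rows=[0.5,3.91,-1.78,-0.4,-0.074,0.013,-0.049,0.5,3.99,-1.59,-0.2,-0.074,0.013,-0.049,0.5,4.06,-1.4,0,-0.074,0.013,-0.049,0.5,4.13,-1.19,0,-0.074,0.013,-0.049,0.5,4.18,-0.98,0,-0.074,0.013,-0.049])

```text
clock: 12.85
eef_pos: [536.4, -127.0, 258.8]
tool_rot: [0.119, 0.698, 0.692, 0.141]
force: [-0.4, -0.5, -2.0]
width: 10.0
```

```bash
python3 - <<'E'
from dk import *
where()
plan(tcp(105,60),Rtool,0.5,step=45)
E
```

```text
s 101.0 n 61.0 y -79.4 F u -1.5 n -1.4 y -0.5 rot err [-0.153  0.013 -0.099] t 12.85 w 10.0
t 12.85 pos [ 536.4 -127.   258.8] width 10.0 F [-0.4 -0.5 -2. ] dist [-10.1  78.8   2.9] rot [-0.153  0.013 -0.099] n 2
[0.5, 3.94, -0.47, -0.21, -0.076, 0.006, -0.049, 0.5, 3.96, -0.26, -0.21, -0.076, 0.006, -0.049]
```

>>> play_rows(rows=[0.5,3.8,-0.47,-0.21,-0.076,0.006,-0.049,0.5,3.7,-0.26,-0.21,-0.076,0.006,-0.049,0.5,0,0,0,0,0,0,0.5,0,0,0,0,0,0])

```text
clock: 13.35
eef_pos: [520.5, -46.1, 252.7]
tool_rot: [0.169, 0.65, 0.716, 0.19]
force: [-0.4, -0.9, -1.8]
width: 9.4
```

```bash
python3 - <<'E'
from dk import *
where()
plan(tcp(95,20),Rtool,0.5,step=45)
o,p=shot('wrist','w7.png');o,p=shot('scene','s7.png')
E
```

```text
s 99.9 n 50.7 y 2.7 F u -1.4 n -1.3 y -0.8 rot err [-0.008 -0.007  0.002] t 13.35 w 9.4
t 13.35 pos [520.5 -46.1 252.7] width 9.4 F [-0.4 -0.9 -1.8] dist [-23.8  -4.9 -19.6] rot [-0.008 -0.007  0.002] n 1
[0.5, -0.27, -3.07, 0.52, -0.008, -0.007, 0.002]
```

View pics/w7.png

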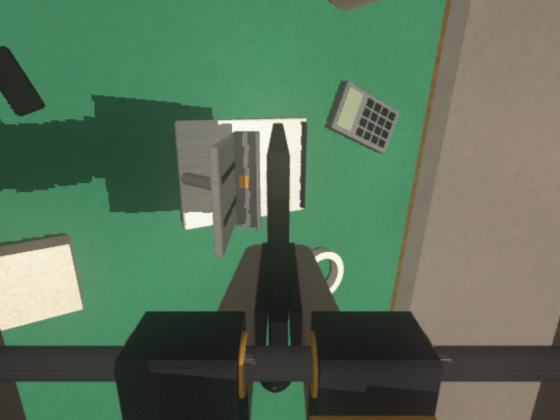

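View pics/s7.png

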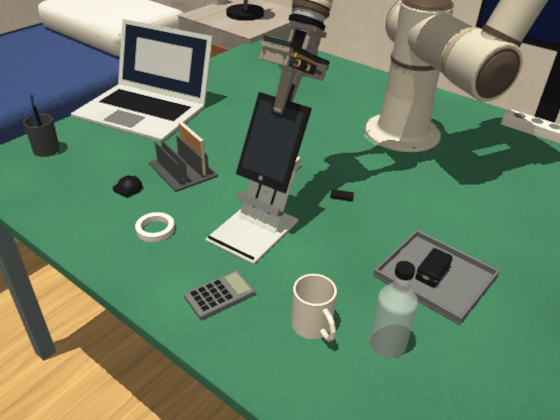

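```bash
cat > ovd.py <<'E'
from dk import *
def dockbits(h):
    L=[]
    B=lambda a:np.array([D+Rd@np.array(v) for v in a])
    f=lambda s,n,y:(-.5*s+.866*n,y,10+.866*s+.5*n)
    base=np.array([D+Rd@np.array([x,y,z]) for x in(-75,100) for y in(-65,65) for z in(0,10)])
    back=B([f(s,n,y) for s in(0,145) for y in(-50,50) for n in(-8,0)])
    led=B([f(s,n,y) for s in(22+h,30+h) for y in(-55,55) for n in(0,24)])
    lip=B([f(s,n,y) for s in(22+h,40+h) for y in(-55,55) for n in(24,28)])
    return base,back,led,lip
def tabbox():
    o=env.get_obs(); Rm=Rt(o); Rb=np.stack([Rm[:,1],Rm[:,0],-Rm[:,2]],1)
    return box(np.array(o['eef_pos'])+Rm[:,0]*DY-Rb[:,2]*ZT,Rb,10,125,180)
def over(p,o,fn,x0,x1,y0,y1,s,h,tab=True,gain=1):
    c=cam(o,p)
    im=cv2.resize(p['frame'][y0:y1,x0:x1,::-1],None,fx=s,fy=s,interpolation=cv2.INTER_CUBIC)
    im=np.clip(im.astype(float)*gain,0,255).astype(np.uint8); a=im.copy()
    for P,col in zip(dockbits(h),((0,0,255),(255,0,0),(0,255,255),(255,0,255))): draw(im,c,P,col,s,(x0,y0))
    if tab: draw(im,c,tabbox(),(0,255,0),s,(x0,y0))
    cv2.imwrite('pics/'+fn,im); cv2.imwrite('pics/r'+fn,a)
E
python3 - <<'E'
from ovd import *
o,p=shot('wrist'); over(p,o,'w7o.png',160,340,90,280,3.1,18)
o,p=shot('scene'); over(p,o,'s7o.png',190,330,80,260,3.3,18)
E
```

```text
(no output)
```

View pics/w7o.png

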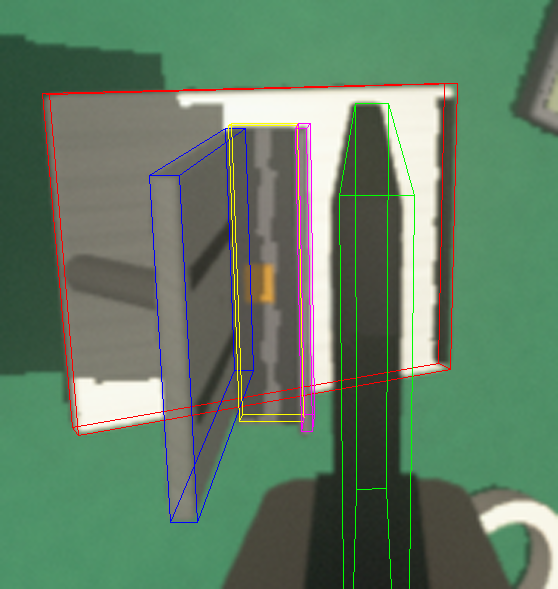

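View pics/s7o.png

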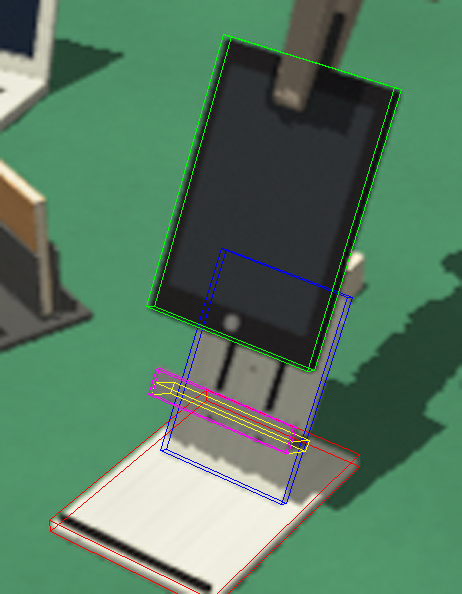

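View pics/rw7o.png

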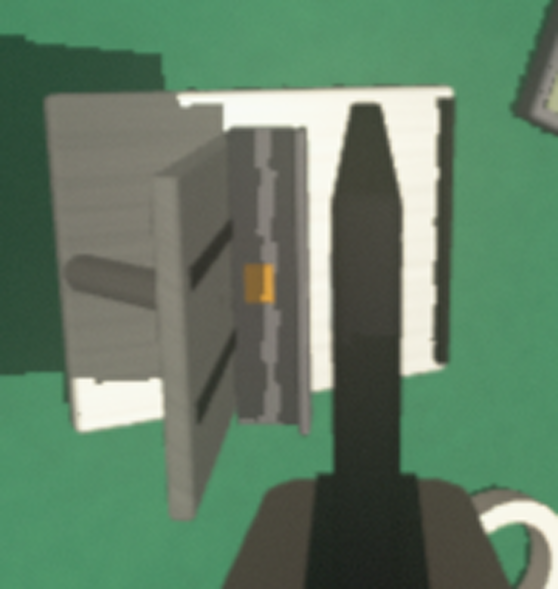

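```bash
python3 - <<'E'
from dk import *
plan(tcp(92,12),Rtool,0.5,step=22)
E
```

```text
t 13.55 pos [521.2 -46.7 253.5] width 9.7 F [ 0.2  0.5 -2.3] dist [-29.9  -4.8 -27.1] rot [-0.007 -0.006  0.001] n 2
[0.5, -0.1, -1.98, 0.43, -0.004, -0.003, 0.0, 0.5, -0.1, -1.98, 0.43, -0.004, -0.003, 0.0]
```

>>> play_rows(rows=[0.5,-0.1,-1.98,0.4,-0.004,-0.003,0,0.5,-0.1,-1.9,0.4,-0.003,-0.003,0,0.5,0,0,0,0,0,0,0.5,0,0,0,0,0,0])

```text
clock: 14.05
eef_pos: [493.4, -54.5, 229.0]
tool_rot: [0.176, 0.651, 0.713, 0.191]
force: [-0.9, -0.6, -2.0]
width: 9.5
```

```bash
python3 - <<'E'
from ovd import *
where()
plan(tcp(70,11),Rtool,0.5,step=12)
o,p=shot('wrist'); over(p,o,'w8.png',160,340,90,280,3.1,18)
where()
E
```

```text
s 93.3 n 14.8 y -3.3 F u -1.2 n -1.9 y -0.5 rot err [ 0.002  0.003 -0.001] t 14.05 w 9.5
t 14.05 pos [493.4 -54.5 229. ] width 9.5 F [-0.9 -0.6 -2. ] dist [  8.    4.  -22.1] rot [ 0.002  0.003 -0.001] n 2
[0.5, 0.17, -0.19, 1.16, 0.001, 0.001, -0.001, 0.5, 0.16, -0.19, 1.17, 0.001, 0.001, -0.001]
s 93.2 n 14.7 y -3.2 F u -2.7 n -1.4 y -0.7 rot err [ 0.001  0.003 -0.001] t 14.1 w 9.7
```

View pics/w8.png

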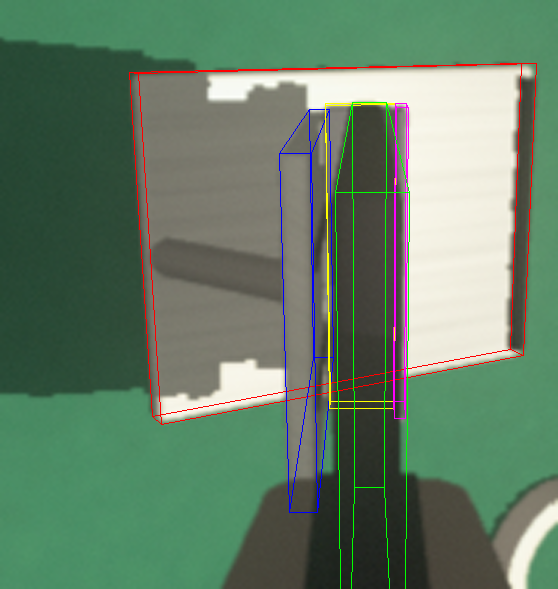

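>>> play_rows(rows=[0.5,0.17,-0.19,1.1,0.001,0.001,0,0.5,0.16,-0.19,1.1,0.001,0.001,0,0.5,0,0,0,0,0,0])

```text
clock: 14.48
eef_pos: [502.1, -50.1, 207.0]
tool_rot: [0.174, 0.651, 0.714, 0.191]
force: [0.1, 0.3, -2.0]
width: 9.5
```

```bash
python3 - <<'E'
from ovd import *
where()
plan(tcp(55,10),Rtool,0.5,step=5)
E
```

```text
s 69.7 n 11.6 y 0.4 F u -1.8 n -0.9 y 0.3 rot err [-0.001  0.    -0.   ] t 14.47 w 9.5
t 14.47 pos [502.1 -50.1 207. ] width 9.5 F [ 0.1  0.3 -2. ] dist [  6.    0.2 -13.6] rot [-0.001  0.    -0.   ] n 3
[0.5, -0.01, -0.05, 0.49, -0.0, 0.0, -0.0, 0.5, -0.01, -0.05, 0.49, -0.0, 0.0, -0.0, 0.5, -0.01, -0.05, 0.49, -0.0, 0.0, -0.0]
```

>>> play_rows(rows=[0.5,0,-0.05,0.4,0,0,0,0.5,0,-0.05,0.4,0,0,0,0.5,0,0,0.2,0,0,0])

```text
clock: 14.85
eef_pos: [506.7, -49.7, 197.4]
tool_rot: [0.174, 0.651, 0.714, 0.191]
force: [-0.1, 0.3, -2.2]
width: 9.7
```

```bash
python3 - <<'E'
from ovd import *
where()
o,p=shot('scene'); over(p,o,'s9.png',190,330,80,260,3.3,18,gain=1.3)
E
```

```text
s 59.1 n 10.9 y 0.4 F u -1.9 n -1.2 y 0.3 rot err [-0.  0. -0.] t 14.85 w 9.7
```

View pics/s9.png

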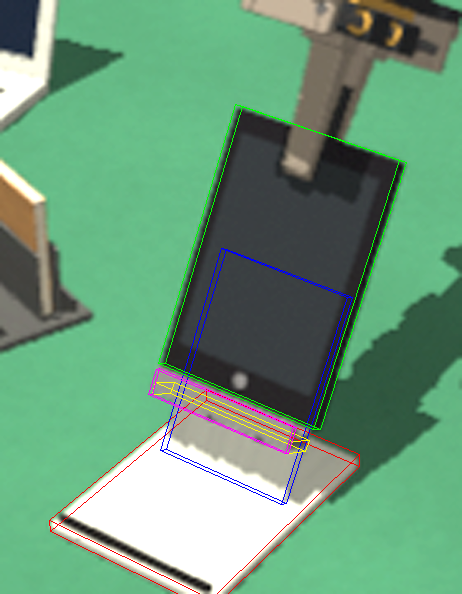

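>>> play_rows(rows=[0.5,0,-0.05,0.3,0,0,0,0.5,0,-0.05,0.3,0,0,0])

```text
clock: 15.15
eef_pos: [509.1, -49.6, 191.7]
tool_rot: [0.175, 0.651, 0.714, 0.191]
force: [0.2, 0.1, -1.6]
width: 9.7
```

```bash
python3 -c "
from dk import *
where()"
```

```text
s 53.0 n 10.1 y 0.2 F u -1.5 n -0.6 y 0.1 rot err [ 0.     0.001 -0.   ] t 15.15 w 9.7
```

>>> play_rows(rows=[0.5,0,-0.2,0.2,0,0,0,0.5,0,-0.1,0.2,0,0,0])

```text
clock: 15.4
eef_pos: [509.4, -49.8, 188.2]
tool_rot: [0.176, 0.65, 0.714, 0.192]
force: [-4.7, 1.9, 5.0]
width: 9.6
```

>>> play_rows(rows=[0.5,0,0,0.2,0,0,0])

```text
clock: 15.52
eef_pos: [510.5, -49.6, 186.9]
tool_rot: [0.176, 0.65, 0.714, 0.192]
force: [-5.6, 1.7, 3.6]
width: 9.8
```

```bash
python3 -c "
from dk import *
where()"
```

```text
s 48.1 n 8.9 y 0.1 F u 5.8 n -2.9 y 2.2 rot err [0.003 0.001 0.001] t 15.53 w 9.8
```

>>> play_rows(rows=[0.5,0,0,0.2,0,0,0,0.5,0,0,0.2,0,0,0])

```text
clock: 15.78
eef_pos: [512.4, -49.4, 183.8]
tool_rot: [0.176, 0.65, 0.714, 0.192]
force: [-5.8, 0.2, 3.7]
width: 9.9
```

```bash
python3 -c "
from dk import *
where()"
```

```text
s 44.5 n 9.0 y 0.1 F u 6.1 n -3.2 y 0.7 rot err [0.002 0.001 0.002] t 15.78 w 9.9
```

>>> play_rows(rows=[0.5,0,-0.05,0.2,0,0,0,0.5,0,-0.05,0.2,0,0,0,0.5,0,0,0.2,0,0,0])

```text
clock: 16.15
eef_pos: [515.0, -49.2, 178.8]
tool_rot: [0.176, 0.65, 0.714, 0.192]
force: [-4.4, 0.8, 3.9]
width: 9.9
```

```bash
python3 -c "
from ovd import *
where()
o,p=shot('scene'); over(p,o,'s10.png',190,330,80,260,3.3,9,gain=1.3)"
```

```text
s 38.9 n 8.7 y 0.1 F u 5.6 n -1.8 y 1.2 rot err [0.003 0.001 0.002] t 16.15 w 9.9
```

View pics/s10.png

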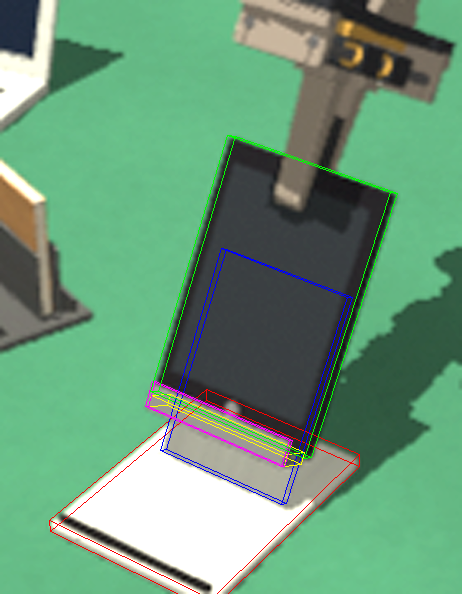

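>>> play_rows(rows=[0.5,0,0,0.2,0,0,0,0.5,0,0,0.2,0,0,0,0.5,0,0,0.15,0,0,0])

```text
clock: 16.58
eef_pos: [517.9, -49.0, 173.8]
tool_rot: [0.176, 0.65, 0.714, 0.192]
force: [-4.7, 1.0, 4.5]
width: 9.7
```

>>> play_rows(rows=[0.5,0,0,0.12,0,0,0])

```text
clock: 16.7
eef_pos: [518.5, -48.9, 172.7]
tool_rot: [0.176, 0.65, 0.714, 0.192]
force: [-5.0, 1.7, 3.5]
width: 9.9
```

```bash
python3 -c "
from ovd import *
where()"
```

```text
s 31.8 n 8.8 y 0.1 F u 5.5 n -2.4 y 2.1 rot err [0.003 0.001 0.002] t 16.7 w 9.9
```

>>> play_rows(rows=[0.5,0,0,0.12,0,0,0])

```text
clock: 16.82
eef_pos: [519.2, -48.8, 171.5]
tool_rot: [0.176, 0.65, 0.714, 0.192]
force: [-4.7, 0.8, 5.0]
width: 9.6
```

>>> play_rows(rows=[0.5,0,0,0.1,0,0,0])

```text
clock: 16.95
eef_pos: [519.9, -48.9, 171.2]
tool_rot: [0.176, 0.65, 0.714, 0.192]
force: [-12.9, 1.1, 13.8]
width: 9.8
```

>>> play_rows(rows=[0.5,0,0,0.1,0,0,0])

```text
clock: 17.08
eef_pos: [520.6, -48.9, 171.6]
tool_rot: [0.176, 0.649, 0.715, 0.192]
force: [-16.9, 2.6, 17.7]
width: 9.7
```

```bash
python3 -c "
from ovd import *
where()"
```

```text
s 29.8 n 10.0 y -0.1 F u 23.6 n -5.6 y 4.2 rot err [0.004 0.001 0.004] t 17.07 w 9.7
```

>>> play_rows(rows=[0.5,0,-0.1,-0.15,0,0,0,0.5,0,-0.2,0,0,0,0])

```text
clock: 17.32
eef_pos: [516.8, -49.3, 170.2]
tool_rot: [0.176, 0.649, 0.715, 0.191]
force: [-0.2, -1.1, -2.5]
width: 9.7
```

```bash
python3 -c "
from ovd import *
where()"
```

```text
s 30.5 n 6.0 y -0.2 F u -2.1 n -1.5 y -1.0 rot err [0.003 0.001 0.004] t 17.32 w 9.7
```

>>> play_rows(rows=[0.5,0,-0.15,0,0,0,0])

```text
clock: 17.45
eef_pos: [516.2, -49.5, 169.8]
tool_rot: [0.177, 0.65, 0.714, 0.192]
force: [7.9, 2.4, -1.5]
width: 10.0
```

>>> play_rows(rows=[0.5,0,-0.15,0,0,0,0])

```text
clock: 17.58
eef_pos: [516.0, -49.6, 169.8]
tool_rot: [0.178, 0.65, 0.713, 0.194]
force: [6.3, 2.1, -1.5]
width: 9.7
```

```bash
python3 -c "
from ovd import *
where()"
```

```text
s 30.6 n 5.1 y -0.4 F u -4.5 n 4.8 y 1.5 rot err [0.009 0.002 0.001] t 17.57 w 9.7
```

>>> play_rows(rows=[0.5,0,0,0.1,0,0,0])

```text
clock: 17.7
eef_pos: [516.9, -49.8, 169.5]
tool_rot: [0.178, 0.65, 0.713, 0.194]
force: [-7.5, -0.8, 7.9]
width: 9.9
```

>>> play_rows(rows=[0.5,0,0,0.08,0,0,0])

```text
clock: 17.82
eef_pos: [517.4, -49.9, 169.7]
tool_rot: [0.179, 0.649, 0.713, 0.194]
force: [-12.1, 1.4, 13.2]
width: 9.3
```

```bash
python3 -c "
from ovd import *
where()
o,p=shot('scene'); over(p,o,'s11.png',190,330,80,260,3.3,0,gain=1.3)"
```

```text
s 29.9 n 6.2 y -0.9 F u 17.4 n -3.7 y 2.5 rot err [0.009 0.003 0.002] t 17.82 w 9.3
```

View pics/s11.png

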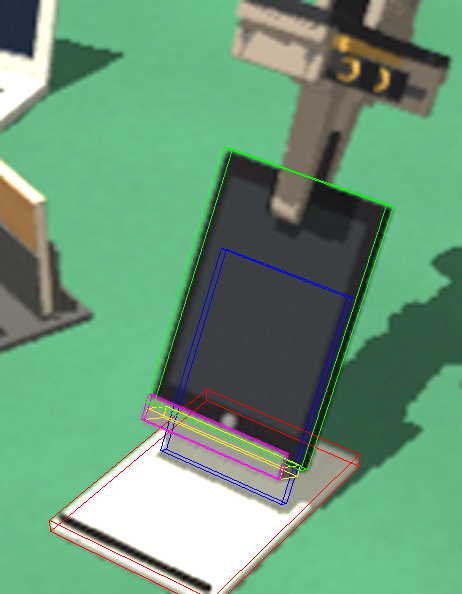

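View pics/rs11.png

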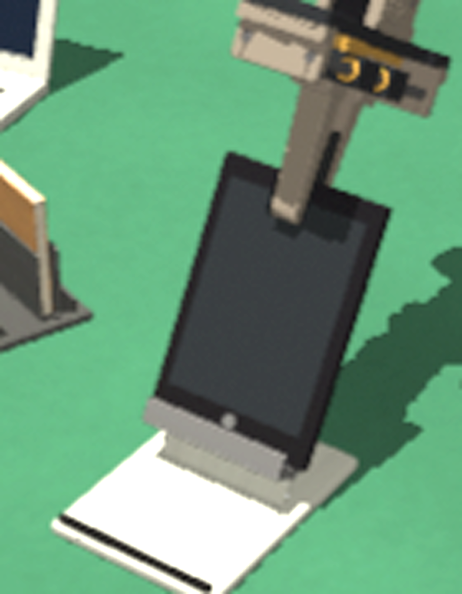

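>>> play_rows(rows=[0.5,0.06,-0.1,-0.1,-0.004,0,0])

```text
clock: 18.0
eef_pos: [515.9, -49.6, 170.0]
tool_rot: [0.18, 0.649, 0.713, 0.195]
force: [3.7, 0.3, -1.9]
width: 9.7
```

>>> play_rows(rows=[0.5,0,-0.1,0.02,0,0,0])

```text
clock: 18.12
eef_pos: [515.8, -49.7, 169.9]
tool_rot: [0.181, 0.649, 0.713, 0.196]
force: [3.2, 3.1, 1.7]
width: 10.2
```

```bash
python3 -c "
from ovd import *
where()"
```

```text
s 30.8 n 4.9 y -0.5 F u -0.3 n 3.8 y 2.8 rot err [0.016 0.003 0.002] t 18.12 w 10.2
```

>>> play_rows(rows=[0.5,0.03,0.05,-0.05,0.016,0,0])

```text
clock: 18.25
eef_pos: [516.1, -49.7, 170.7]
tool_rot: [0.176, 0.651, 0.714, 0.19]
force: [3.4, 0.1, -1.7]
width: 9.8
```

>>> play_rows(rows=[0.5,0,-0.05,0,0.01,0,0])

```text
clock: 18.38
eef_pos: [516.4, -49.9, 171.3]
tool_rot: [0.173, 0.652, 0.715, 0.186]
force: [2.8, 1.3, 1.4]
width: 9.7
```

```bash
python3 -c "
from ovd import *
where()"
```

```text
s 31.7 n 6.1 y -0.8 F u -0.3 n 3.2 y 1.0 rot err [-0.009  0.005  0.001] t 18.38 w 9.7
```

>>> play_rows(rows=[0.5,0.05,-0.08,0.12,-0.007,0.004,0])

```text
clock: 18.5
eef_pos: [516.6, -49.7, 170.2]
tool_rot: [0.175, 0.65, 0.715, 0.19]
force: [2.1, -0.5, -1.6]
width: 9.7
```

>>> play_rows(rows=[0.5,0,0,0.08,0,0,0])

```text
clock: 18.62
eef_pos: [517.0, -49.6, 169.6]
tool_rot: [0.174, 0.65, 0.715, 0.19]
force: [-2.0, 1.4, 6.6]
width: 9.7
```

```bash
python3 -c "
from ovd import *
where()"
```

```text
s 29.9 n 5.9 y -0.5 F u 6.6 n 1.7 y 1.6 rot err [-0.001  0.001  0.002] t 18.62 w 9.7
```

Tablet is home, square and touching the backrest. Releasing.

>>> play_rows(rows=[1.4,0,0,0,0,0,0,2.0,0,0,0,0,0,0,3.0,0,0,0,0,0,0,4.0,0,0,0,0,0,0], grip_force=10)

```text
clock: 19.12
eef_pos: [515.1, -49.1, 167.4]
tool_rot: [0.172, 0.65, 0.715, 0.189]
force: [0.2, -0.0, 0.1]
width: 38.0
```

```bash
python3 -c "
from ovd import *
where()
o,p=shot('scene','s12.png')"
```

```text
s 28.9 n 3.1 y 0.2 F u 0.0 n 0.3 y -0.1 rot err [-0.007 -0.001  0.002] t 19.12 w 38.0
```

View pics/s12.png

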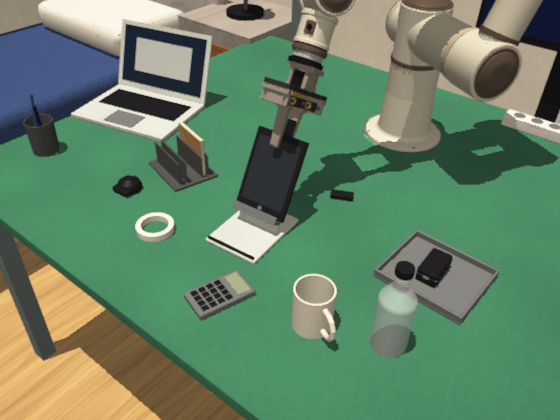

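>>> play_rows(rows=[4,0,0.2,-1.5,0,0,0,4,0,0,-3,0,0,0,4,0,0,-4,0,0,0,4,0,0,-4,0,0,0,4,0,0,-2,0,0,0])

```text
clock: 19.8
eef_pos: [442.4, -54.8, 295.8]
tool_rot: [0.17, 0.651, 0.716, 0.188]
force: [0.1, 0.5, -0.1]
width: 40.4
```

```bash
python3 -c "
from ovd import *
o,p=shot('scene','s13.png'); c=cam(o,p)
# overlay ideal tablet
x0,x1,y0,y1,s=190,330,80,260,3.3
im=cv2.resize(p['frame'][y0:y1,x0:x1,::-1],None,fx=s,fy=s,interpolation=cv2.INTER_CUBIC)
raw=im.copy()
Rb=Rd@np.stack([nv,[0,1,0],u],1)
draw(im,c,box(D+Rd@(np.array([0,0,10])+30*u+5*nv),Rb,10,125,180),(0,255,0),s,(x0,y0))
draw(im,c,dockbits(0)[3],(255,0,255),s,(x0,y0))
cv2.imwrite('pics/s13o.png',np.hstack([raw,im])[:, :])
where()
o,p=shot('top','t13.png')
o,p=shot('wrist','w13.png')
"
```

```text
s 178.4 n 5.5 y 0.7 F u 1.6 n 0.9 y -1.0 rot err [-0.009 -0.001  0.003] t 19.85 w 39.7
```

```bash
python3 -c "
import cv2;a=cv2.imread('pics/s13o.png');cv2.imwrite('pics/s13p.png',cv2.resize(a,(780,int(a.shape[0]*780/a.shape[1]))))"
```

```text
(no output)
```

View pics/s13p.png

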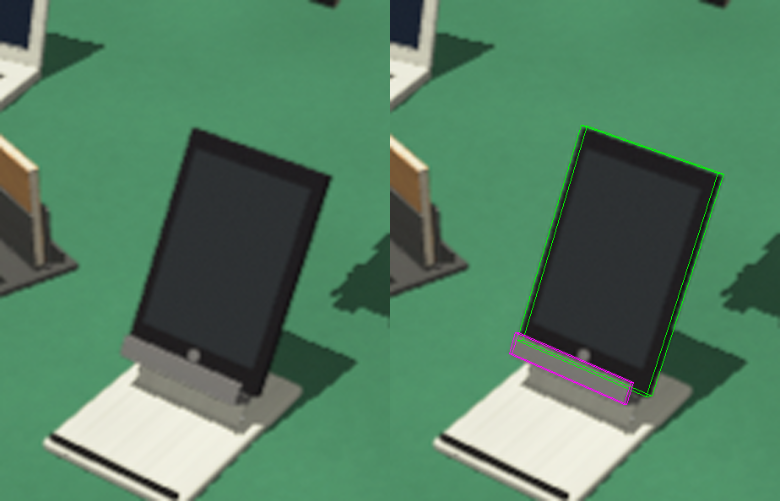

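View pics/w13.png

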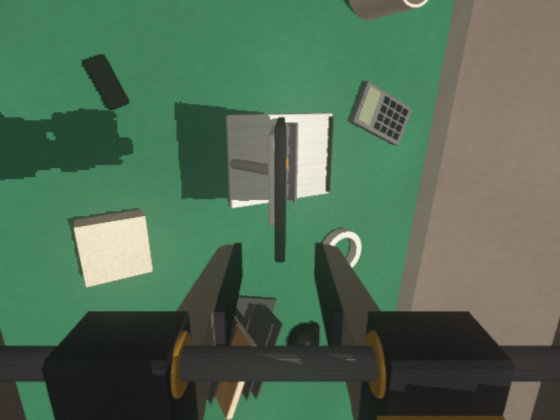

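View pics/t13.png

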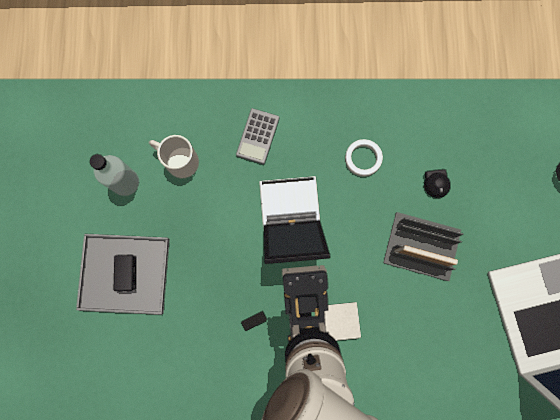

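```bash
python3 -c "
from mv import *
print(env.close_job())"
```

```text
the job is handed in; nothing more can be done
None
```

I did the job in the order asked and handed it in at about 20 s of the 61 s allowed; no verdict comes back.

- **Case:** I gripped the case from above, drew it out from under the ledge and set it down the right way up in the middle of the tray. The later scene and top pictures show it lying there clear of the walls.
- **Tablet:** I lifted it out of the sorter with its screen outwards, tilted it 30° and lowered it onto the ledge, which was about 19 mm up. I then pressed it down in 1–2 mm steps.
- **Ledge home:** The force along the slope held at about 6 N while the ledge slid, then rose to about 24 N at the expected home height, so I stopped there. I set the tablet back against the backrest, pressed twice more lightly (about 17 N, then 7 N), and let go.

**Last checks:** In the scene picture, the drawn model of the tablet (fully home, centred, against the backrest) lies over the real one within a pixel or two. The ledge's lip does too. I estimate it is within about 1 mm of centre just before release, given calibration good to about 2 mm. The gripper is well clear of everything, and the top view shows the other things where they started.

**Corrections on the way:** While pushing the tablet back, the tool tilted about 1° too far. I corrected it before letting go. No final check failed or disagreed, but I did not measure the ledge's height separately after release; that it is home rests on the hard-stop force and the picture.

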